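# Find and press the concealed battery-cover catch on a sample roaster base

## Robot

A 6-joint arm with a two-finger parallel gripper is mounted at the origin on the work surface. World frame = base frame: x ahead of the robot, y to its left, z up, the work surface at z = 0. Lengths are in m, angles in degrees, forces in N, time in s.
With the tool pointing down it reaches from about 0.35 to 0.875 m from the base axis. Payload 4.2 kg.
Tool frame: the origin (TCP) lies where the fingers leave the gripper's body, on its centre line; the fingertips stand 70 mm ahead of it and the grasp point (between the pads) lies 51 mm ahead of it; z points along the fingers, y is the direction in which the jaws open and shut (so a half turn about z gives the same grasp; the last joint's range is limited). The gripper opens to 87 mm and grips with 3 to 60 N. Pads are 19 mm wide; open, the fingers measure 117 mm over their backs; the gripper's body (75 mm by 190 mm) begins 51 mm behind the grasp point.
Start: joints at [83.915, 22.042, 0.453, 0, -68.411, -14.817], TCP at [0.223, 0.584, 0.292] pointing down, gripper open.
Joint ranges: [-179.83, 179.83], [-69.29, 118.12], [-61.27, 80.66], [-181.25, 117.63], [-171.15, -9.14], [-177.46, 177.46]. Speed limits (degrees/s): [159.86, 159.86, 180, 180, 180, 180].

## Interface

Orientations are given as a 3x3 rotation matrix whose columns are the frame's x, y, z axes.
In Python, from station import sense, capture, camera_model, finish_job gives the robot as it stands.
- The arm moves only by the shell command python3 -m inch 'ROWS'. ROWS is JSON, a list of rows, each an object with "hand": the closure, from 0 (fully open) to 1 (shut); "slide": the shift along the world's x, y, z in cm, a list of three; "yaw": the turn about the world's z in rad. A call has 1 to 10 rows; each row is the pose to reach, as a shift and turn from the pose commanded when the call began; what a row does not reach only later rows make up. A row lasts 1/8 s, in which the tool goes at most 62.5 mm and 10.7 degrees, less where a joint would pass 70% of its speed; a pose out of reach is approached as far as the arm can. A call with a gripper value outside its range is refused whole. The fingers move at their own pace and stop on an object; the grip force is fixed at half the most. Time passes only in rows, so rows that repeat a pose let the fingers close. It gives the time, the measured TCP pose, the force and the opening at its end, in the units of the state.
- sense(): the state, without advancing time (a new reading comes with each control period).
- capture(name): name is "scene" or "top" or "wrist"; returns the picture (420x560x3 uint8, blue, green, red); there is no depth.
- camera_model(name): a dict with "mtx" (3x3 intrinsics, pixels), "xyz" and "orientation" of the camera in the world; the wrist camera has in their place "tool_from_camera" (4x4, takes a point from camera to tool coordinates, whose origin is the TCP and whose axes are the flange's). Camera axes: x right, y up, looking along -z (the intrinsics and any distortion apply to the point x, -y, -z); pixel columns grow to the right and rows downward; lengths in m; the calibration is good to about 2 mm. A picture is of the moment at which its call begins: read the wrist's pose just before it. camera_model takes no time and is no camera call.
- finish_job(): hands the job in, once; it reports no verdict.
The state is a dict: "time_s": time; "joints": joint angles; "joint_velocities": joint speeds; "effort": joint torques, N m; "tcp_pos": TCP position; "ee_rot": TCP orientation; "wrist_force": force on the tool from outside, world axes, zero at the start; "moment": the same for the moment, N m; "gripper_width": opening from 0.0 (shut) to 1.0 (fully open).
Only numpy, scipy, OpenCV 4.12 (cv2) and the standard library are available. Lean on these libraries where they do the work, as an engineer would, in place of code of your own. Each camera call takes 0.05 s, during which the arm holds its last target. There are 200 camera calls.

## Task

The black battery cover on top of the roaster base is held shut by a concealed catch: a plate lying flush somewhere along the floor of the long shallow recess in the grey top panel. Find the spot that gives with your fingertips and push it fully down, so that the cover pops up and stays ajar, then move clear. Do not touch the cover itself, pick nothing up, and leave the tin, the bowl and the jar where they stand.

Things in the scene. Friction and masses are not known exactly. Their poses are not given: they have to be found in the camera images.
- base: Roaster base, fixed: dark box with a flat grey top panel, on a wooden board (280 x 480 x 28 mm). Origin: centre of the board's underside, on the bench; z up, y along its length. Panel 250 mm (x) by 410 mm (y), top 130 mm above the origin. On the panel stand a brass tray, 26 mm high, at y = -197 to -109 mm, and a black battery box, 18 mm high plus cover, at y = 110 to 196, x = -58 to 18 mm.
- recess (a point): Centre of the floor of the recess in the panel, (0, 0, 128) mm from the base's origin, same axes. Recess 60 mm (x) by 160 mm (y), 2 mm deep, edged by thin flat steel trim; floor rigid but for the catch plate: 55 mm (x) by 40 mm (y), flush, same grey, only a fine seam shows. Its centre is at x = 0, anywhere from y = -50 to +50 mm; this point does not tell where.
- catch (a joint): How far the concealed plate is pushed straight down: 0 flush, 0.006 m at its stop. Takes about 3 to 4 N, lifts the cover as it goes down, stays where it is left, does not spring back. A fingertip that overlaps the plate's edge is stopped by the rigid floor beside it.
- cover: Black flat lid of the battery box, 79 x 90 x 5 mm. Origin: on its hinge, the middle of the lid's edge nearest the recess, at (-20, 108, 148) mm in the frame of the base; its y axis points away from the recess along the lid, its z axis is the lid's normal. The outer edge pops up by 0.36 rad when the catch is fully down.
- tin: Small aluminium tin with a white lid, 38 mm across, 36 mm high, standing on the panel beyond the recess (+x side). Origin: centre of its underside. Bystander.
- bowl: White ceramic bowl, 84 mm across, 60 mm high, on the bench beyond the base. Origin: centre of its underside. Bystander.
- jar: Amber glass jar, 64 mm across, 85 mm high, on the bench beyond the base. Origin: centre of its underside. Bystander.

How it is judged (in metres and radians):
At the end, for the whole second after the job is handed in: The catch is down by more than 4.8 of its 6 mm, the cover stands open by more than 0.26 rad, and tin, bowl and jar are upright (within 0.2 rad) and within 30 mm of where they began (value of joint catch above 0.0048 m and angle between cover's own z axis and vertical above 0.26 rad and distance of each of tin, bowl, jar from where it was at the start of the episode below 0.03 m and angle between each of tin, bowl, jar's own z axis and vertical below 0.2 rad); the robot touches nothing.
It fails at once if the cover itself is pushed, pried or pulled (touched with more than 2 N) (contact force between any of the fingers, the arm and cover above 2 N).
It fails at once if the tin is moved more than 30 mm, lifted, carried or knocked over (distance of tin from where it was at the start of the episode above 0.03 m or angle between tin's own z axis and vertical above 0.5 rad).
It fails at once if the bowl is moved more than 30 mm, lifted, carried or knocked over (distance of bowl from where it was at the start of the episode above 0.03 m or angle between bowl's own z axis and vertical above 0.5 rad).
It fails at once if the jar is moved more than 30 mm, lifted, carried or knocked over (distance of jar from where it was at the start of the episode above 0.03 m or angle between jar's own z axis and vertical above 0.5 rad).
It also fails if it takes over 51 s, if anything falls off the work surface, if the arm or the gripper's body presses on something with over 40 N, if the wrist force passes 120 N, or if a joint passes its speed limit or range.

## Working session

There is one attempt and no reset: what is moved stays moved. The work goes in short steps, Python scripts to look and compute and a shell command to move; the robot and the scene stay as the last step left them, time stands still between calls to the robot, and variables do not carry over. Pictures are saved under pics/ and viewed, about 8 in all and at most 12, crops included, and the job is handed in when it is done.

```bash
mkdir -p pics
python3 - <<'E'
from station import *
import cv2,json
s=sense();print({k:s[k] for k in('time_s','tcp_pos','ee_rot','wrist_force','gripper_width')})
for n in('scene','top','wrist'):
    cv2.imwrite(f'pics/{n}0.png',capture(n));print(n,camera_model(n))
E
```

```text
{'time_s': 0.0, 'tcp_pos': array([0.2228344 , 0.58345312, 0.29117037]), 'ee_rot': array([[ 9.34115139e-01, -3.56971246e-01, -6.61277260e-04],
       [-3.56971840e-01, -9.34112897e-01, -2.04954315e-03],
       [ 1.13920355e-04,  2.15056665e-03, -9.99997681e-01]]), 'wrist_force': array([0.02471802, 0.03710887, 0.28953982]), 'gripper_width': 1.000430656963913}
scene {'mtx': array([[541.43149399,   0.        , 282.48782087],
       [  0.        , 541.43149399, 204.17508343],
       [  0.        ,   0.        ,   1.        ]]), 'xyz': array([ 1.14359697, -0.48733342,  0.65640866]), 'orientation': array([[ 0.72629195, -0.412811  ,  0.5496245 ],
       [ 0.68718011,  0.41645897, -0.5952692 ],
       [ 0.01683763,  0.81003025,  0.5861463 ]])}
top {'mtx': array([[476.21728835,   0.        , 288.76982431],
       [  0.        , 476.21728835, 214.54514637],
       [  0.        ,   0.        ,   1.        ]]), 'xyz': array([0.45962522, 0.03443612, 0.86453486]), 'orientation': array([[ 0.00948811,  0.98312853, -0.18266983],
       [-0.99986337,  0.01180043,  0.01157567],
       [ 0.01353595,  0.18253504,  0.98310617]])}
wrist {'mtx': array([[355.25048002,   0.        , 276.31016637],
       [  0.        , 355.25048002, 201.06681668],
       [  0.        ,   0.        ,   1.        ]]), 'tool_from_camera': array([[-1.65990289e-03,  9.55056503e-01,  2.96419163e-01,
         8.16043184e-02],
       [ 9.99998314e-01,  1.81821527e-03, -2.58411860e-04,
        -1.79679567e-04],
       [-7.85751776e-04,  2.96418234e-01, -9.55057911e-01,
        -9.37060190e-02],
       [ 0.00000000e+00,  0.00000000e+00,  0.00000000e+00,
         1.00000000e+00]])}
```

View pics/top0.png

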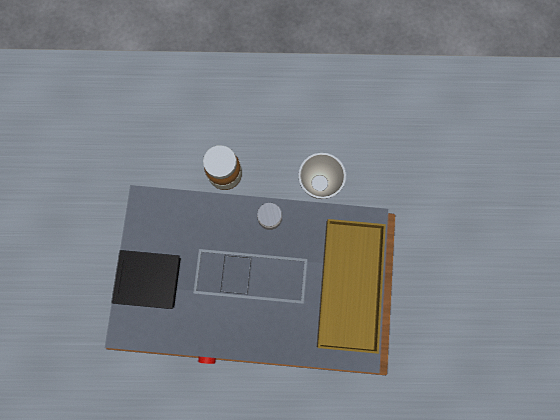

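View pics/wrist0.png

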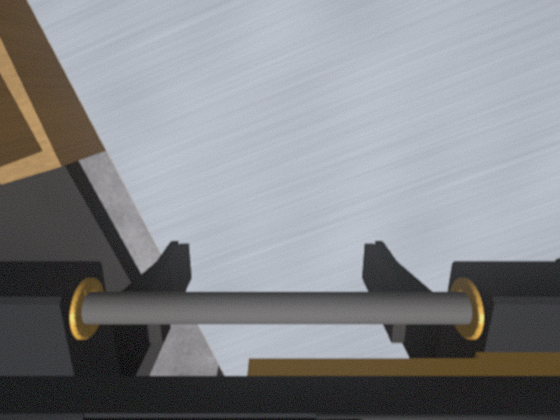

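The top view shows the base (about x 107–390, y 185–372). The recess trim spans about (195–306, 250–302), and a seam rectangle inside it at about (222–250, 256–294) should be the plate. The black cover is on the left at (113–180, 250–308), the tin at (270, 215), the jar at (222, 165) and the bowl at (322, 176). The wrist camera is looking at bench, the tray side isn't over the recess yet.

```bash
cat > h.py <<'E'
import numpy as np,cv2
from station import *
def ray(n,uv,z,T=None):
    m=camera_model(n)
    if n=='wrist':
        M=T@m['tool_from_camera'];R,o=M[:3,:3],M[:3,3]
    else: R,o=np.array(m['orientation']),np.array(m['xyz'])
    p=np.c_[np.atleast_2d(uv).astype(float),np.ones(len(np.atleast_2d(uv)))]@np.linalg.inv(m['mtx']).T
    d=(p*[1,-1,-1])@R.T
    return o+d*((z-o[2])/d[:,2])[:,None]
E
python3 - <<'E'
from h import *
im=cv2.imread('pics/top0.png');g=cv2.cvtColor(im,cv2.COLOR_BGR2GRAY)
roi=np.zeros_like(g);roi[240:312,186:316]=1
print(np.percentile(g[roi>0],[1,5,25,50,75,90,97]))
bright=((g>125)&(roi>0)).astype(np.uint8)
c=max(cv2.findContours(bright,cv2.RETR_EXTERNAL,cv2.CHAIN_APPROX_NONE)[0],key=cv2.contourArea)
r=cv2.minAreaRect(c);b=cv2.boxPoints(r);print('trim',r);P=ray('top',b,.130);print(P)
print('sides',np.linalg.norm(P-np.roll(P,1,0),axis=1))
cen=ray('top',[r[0]],.130)[0];print('centre',cen)
e=P-np.roll(P,1,0);l=e[np.argmax(np.linalg.norm(e,axis=1))];l/=np.linalg.norm(l);l*=np.sign(l[1]);print('ydir',l,'ang',np.degrees(np.arctan2(-l[0],l[1])))
# dark seam
inn=cv2.erode(cv2.fillPoly(np.zeros_like(g),[c],1),np.ones((7,7)))
bh=cv2.morphologyEx(g,cv2.MORPH_BLACKHAT,np.ones((5,5)))
s=((bh>12)&(inn>0));ys,xs=np.nonzero(s)
q=ray('top',np.c_[xs,ys],.128)-cen
yl=q@l; xl=q@np.array([l[1],-l[0],0])
print(len(xs),np.histogram(yl*1000,np.arange(-80,84,4)),np.percentile(xl*1e3,[2,98]))
big=cv2.resize(im[235:317,180:322],None,fx=5,fy=5,interpolation=cv2.INTER_CUBIC);cv2.imwrite('pics/crop.png',big)
sc=cv2.imread('pics/scene0.png')
E
```

```text
[ 83.  97. 100. 103. 105. 110. 144.]
trim ((249.967041015625, 275.7562255859375), (110.45345306396484, 44.66080856323242), 5.290081024169922)
[[ 0.47336393  0.17018087  0.13      ]
 [ 0.54118385  0.16696553  0.13      ]
 [ 0.52728023 -0.00303005  0.13      ]
 [ 0.4597469   0.00305265  0.13      ]]
sides [0.16768203 0.0678961  0.17056321 0.06780671]
centre [0.5001029  0.08427954 0.13      ]
ydir [ 0.08151593  0.99667204 -0.        ] ang -4.675706581499899
161 (array([ 0,  0,  0,  0,  0,  0,  0,  0,  0,  0,  0,  0,  0,  0,  0,  0,  0,
        0,  0,  1, 44,  8,  4,  6,  4,  7,  6,  4,  6,  6, 63,  1,  0,  0,
        0,  0,  0,  0,  0,  1]), array([-80, -76, -72, -68, -64, -60, -56, -52, -48, -44, -40, -36, -32,
       -28, -24, -20, -16, -12,  -8,  -4,   0,   4,   8,  12,  16,  20,
        24,  28,  32,  36,  40,  44,  48,  52,  56,  60,  64,  68,  72,
        76,  80])) [-28.26086365  28.59977323]
```

View pics/crop.png

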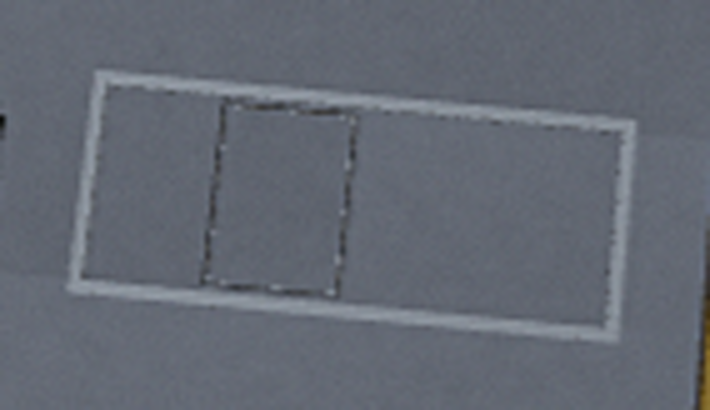

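View pics/scene0.png

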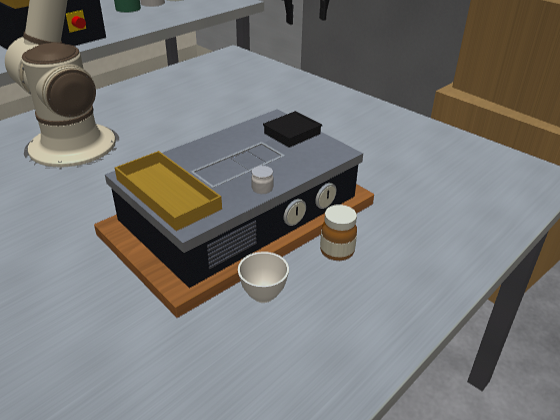

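The crop shows one seam rectangle inside the trim, at crop (205–357, 100–295). That puts its centre about 22 mm towards the cover from the recess centre, at world (0.502, 0.106). The scene view agrees and shows the tin, bowl and jar clear of the route. I'll shut the jaws and move across at the present height, turning about -74° so the jaws lie along the base's x axis.

```bash
python3 -m inch '[{"hand":1,"slide":[2.8,-4.8,0],"yaw":-0.13},{"hand":1,"slide":[5.6,-9.6,0],"yaw":-0.26},{"hand":1,"slide":[8.4,-14.4,0],"yaw":-0.39},{"hand":1,"slide":[11.2,-19.2,0],"yaw":-0.52},{"hand":1,"slide":[14,-24,0],"yaw":-0.65},{"hand":1,"slide":[16.8,-28.8,0],"yaw":-0.78},{"hand":1,"slide":[19.6,-33.6,0],"yaw":-0.91},{"hand":1,"slide":[22.4,-38.4,0],"yaw":-1.04},{"hand":1,"slide":[25.2,-43.2,0],"yaw":-1.17},{"hand":1,"slide":[27.9,-47.8,0],"yaw":-1.288}]'
python3 -m inch '[{"hand":1,"slide":[0,0,0],"yaw":0},{"hand":1,"slide":[0,0,0],"yaw":0},{"hand":1,"slide":[0,0,0],"yaw":0},{"hand":1,"slide":[0,0,0],"yaw":0}]'
python3 - <<'E'
from h import *
s=sense();T=np.eye(4);T[:3,:3]=s['ee_rot'];T[:3,3]=s['tcp_pos'];np.save('T1.npy',T)
cv2.imwrite('pics/wrist1.png',capture('wrist'));print(s['tcp_pos'],s['ee_rot'],s['wrist_force'],s['gripper_width'])
E
```

```text
time_s: 1.4
tcp_pos: [0.5025, 0.1041, 0.2922]
ee_rot: [[-0.086, -0.996, 0.0], [-0.996, 0.086, 0.0], [-0.0, -0.0, -1.0]]
wrist_force: [0.1, 0.8, -0.3]
gripper_width: 0.023
time_s: 1.9
tcp_pos: [0.5016, 0.1068, 0.2923]
ee_rot: [[-0.08, -0.997, 0.0], [-0.997, 0.08, 0.0], [-0.0, -0.0, -1.0]]
wrist_force: [0.6, -0.3, 0.6]
gripper_width: 0.009
[0.50155494 0.10679724 0.29234525] [[-7.98906935e-02 -9.96803625e-01  9.89360418e-05]
 [-9.96803620e-01  7.98907061e-02  1.31730994e-04]
 [-1.39214003e-04 -8.80957242e-05 -9.99999986e-01]] [ 0.5692393  -0.33488433  0.61156446] 0.00861120705427247
```

View pics/wrist1.png

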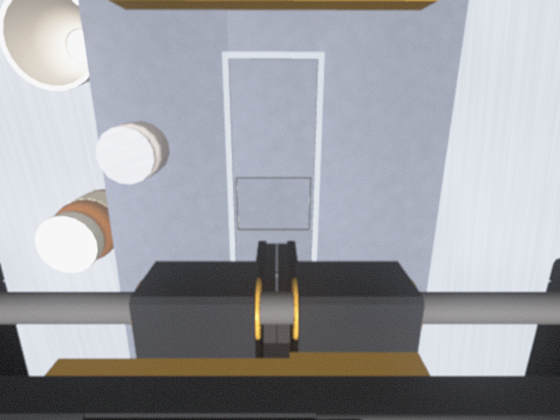

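The wrist view shows the whole plate seam at about (236–310, 177–230), the shut fingertips at about (277, 250), and the tin's lid at (128, 153). I'll cast these corners as a second measurement.

Run:
```python
from h import *
T=np.load('T1.npy')
im=cv2.imread('pics/wrist1.png');g=cv2.cvtColor(im,cv2.COLOR_BGR2GRAY)
bh=cv2.morphologyEx(g,cv2.MORPH_BLACKHAT,np.ones((5,5)))
m=np.zeros_like(g);m[168:240,233:313]=(bh[168:240,233:313]>12)
c=max(cv2.findContours(m,cv2.RETR_EXTERNAL,cv2.CHAIN_APPROX_NONE)[0],key=cv2.contourArea)
print('bbox',cv2.boundingRect(c))
x,y,w,h=cv2.boundingRect(c)
P=ray('wrist',[[x,y],[x+w,y],[x+w,y+h],[x,y+h]],.128,T);print(P,P.mean(0),np.linalg.norm(P-np.roll(P,1,0),axis=1))
print('tin top',ray('wrist',[[128,153]],.166,T),'top cam',ray('top',[[269,211]],.166))
print('recess centre+22',np.array([.5001,.0843])+.022*np.array([.0815,.9967]))
```

```text
bbox (234, 176, 78, 55)
[[0.53119634 0.08312509 0.128     ]
 [0.47334942 0.08786189 0.128     ]
 [0.47563409 0.1318132  0.128     ]
 [0.53632743 0.12684035 0.128     ]] [0.50412682 0.10741013 0.128     ] [0.04401536 0.05804053 0.04401064 0.06089672]
tin top [[0.5898877  0.05469071 0.166     ]] top cam [[0.59444888 0.05578437 0.166     ]]
recess centre+22 [0.501893  0.1062274]
```

The two cameras agree to within 2 mm, and the tool is already over the plate centre. I'll go down to just above the floor.

```bash
python3 -m inch '[{"hand":1,"slide":[0.05,0,-3],"yaw":0},{"hand":1,"slide":[0.05,0,-6],"yaw":0},{"hand":1,"slide":[0.05,0,-8],"yaw":0},{"hand":1,"slide":[0.05,0,-8.9],"yaw":0},{"hand":1,"slide":[0.05,0,-8.9],"yaw":0},{"hand":1,"slide":[0.05,0,-8.9],"yaw":0}]'
python3 -m inch '[{"hand":1,"slide":[0,0,-0.2],"yaw":0},{"hand":1,"slide":[0,0,-0.4],"yaw":0},{"hand":1,"slide":[0,0,-0.6],"yaw":0},{"hand":1,"slide":[0,0,-0.7],"yaw":0},{"hand":1,"slide":[0,0,-0.7],"yaw":0},{"hand":1,"slide":[0,0,-0.7],"yaw":0}]'
```

```text
time_s: 2.7
tcp_pos: [0.503, 0.1062, 0.2042]
ee_rot: [[-0.081, -0.997, 0.002], [-0.997, 0.081, 0.001], [-0.001, -0.002, -1.0]]
wrist_force: [-0.7, -0.3, 0.2]
gripper_width: 0.008
time_s: 3.45
tcp_pos: [0.5025, 0.1059, 0.1964]
ee_rot: [[-0.082, -0.997, 0.0], [-0.997, 0.082, 0.0], [-0.0, -0.0, -1.0]]
wrist_force: [-0.1, -0.2, 2.9]
gripper_width: 0.002
```

The force has risen to 2.9 N at TCP z = 0.1964, which matches touching and depressing the catch. I'll carry on down to the stop.

```bash
python3 -m inch '[{"hand":1,"slide":[0,0,-0.1],"yaw":0},{"hand":1,"slide":[0,0,-0.2],"yaw":0},{"hand":1,"slide":[0,0,-0.3],"yaw":0},{"hand":1,"slide":[0,0,-0.3],"yaw":0},{"hand":1,"slide":[0,0,-0.3],"yaw":0}]'
python3 -m inch '[{"hand":1,"slide":[0,0,-0.1],"yaw":0},{"hand":1,"slide":[0,0,-0.2],"yaw":0},{"hand":1,"slide":[0,0,-0.2],"yaw":0},{"hand":1,"slide":[0,0,-0.2],"yaw":0}]'
```

```text
time_s: 4.08
tcp_pos: [0.5025, 0.1059, 0.1931]
ee_rot: [[-0.082, -0.997, 0.0], [-0.997, 0.082, 0.0], [-0.0, -0.0, -1.0]]
wrist_force: [0.4, -0.2, 1.0]
gripper_width: 0.007
time_s: 4.58
tcp_pos: [0.5025, 0.1059, 0.192]
ee_rot: [[-0.082, -0.997, 0.0], [-0.997, 0.082, -0.0], [0.0, -0.0, -1.0]]
wrist_force: [-2.5, 0.3, 6.9]
gripper_width: 0.004
```

```bash
python3 -m inch '[{"hand":1,"slide":[0,0,-0.1],"yaw":0},{"hand":1,"slide":[0,0,-0.1],"yaw":0},{"hand":1,"slide":[0,0,-0.1],"yaw":0}]'
python3 - <<'E'
from h import *
cv2.imwrite('pics/scene2.png',cv2.resize(capture('scene')[80:270,90:390],None,fx=2.5,fy=2.5))
E
```

```text
time_s: 4.95
tcp_pos: [0.5025, 0.1059, 0.1919]
ee_rot: [[-0.081, -0.997, 0.001], [-0.997, 0.081, -0.0], [0.0, -0.001, -1.0]]
wrist_force: [-3.7, 0.6, 11.4]
gripper_width: 0.007
```

View pics/scene2.png

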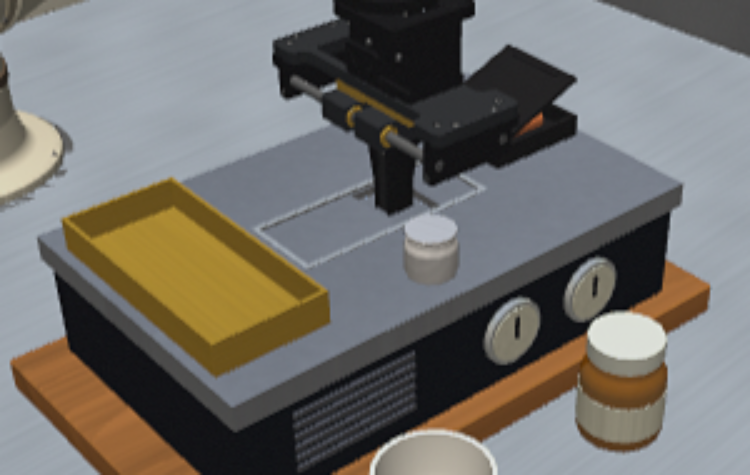

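The stop is firm: force rose from 6.9 to 11.4 N with almost no further travel. The picture shows the cover standing open at about (525, 85) with its box showing beneath it. The tin is untouched at (430, 248). Now I'll lift straight up.

```bash
python3 -m inch '[{"hand":1,"slide":[0,0,0.5],"yaw":0},{"hand":1,"slide":[0,0,2.5],"yaw":0},{"hand":1,"slide":[0,0,6],"yaw":0},{"hand":1,"slide":[0,0,10],"yaw":0},{"hand":1,"slide":[0,0,12],"yaw":0},{"hand":1,"slide":[0,-4,14],"yaw":0},{"hand":1,"slide":[-3,-8,15],"yaw":0},{"hand":1,"slide":[-6,-12,15],"yaw":0},{"hand":1,"slide":[-6,-12,15],"yaw":0},{"hand":1,"slide":[-6,-12,15],"yaw":0}]'
python3 -m inch '[{"hand":1,"slide":[0,0,0],"yaw":0},{"hand":1,"slide":[0,0,0],"yaw":0},{"hand":1,"slide":[0,0,0],"yaw":0},{"hand":1,"slide":[0,0,0],"yaw":0}]'
python3 - <<'E'
from h import *
cv2.imwrite('pics/scene3.png',capture('scene'));cv2.imwrite('pics/top3.png',capture('top'))
# bystanders: change vs first scene view
a,b=cv2.imread('pics/scene0.png'),cv2.imread('pics/scene3.png')
for n,(x0,y0,x1,y1) in dict(tin=(248,162,278,196),bowl=(234,248,294,304),jar=(316,202,362,262)).items():
    print(n,cv2.absdiff(a,b)[y0:y1,x0:x1].mean())
cv2.imwrite('pics/pair3.png',np.hstack([b[80:310,90:390],cv2.imread('pics/top3.png')[140:370,100:400]]))
print(sense()['wrist_force'],sense()['joint_velocities'])
E
```

```text
time_s: 6.25
tcp_pos: [0.4425, -0.0141, 0.3401]
ee_rot: [[-0.082, -0.997, 0.0], [-0.997, 0.082, 0.0], [-0.0, -0.0, -1.0]]
wrist_force: [-0.5, 1.0, -0.7]
gripper_width: 0.007
time_s: 6.75
tcp_pos: [0.4426, -0.0139, 0.3401]
ee_rot: [[-0.082, -0.997, -0.0], [-0.997, 0.082, -0.0], [0.0, 0.0, -1.0]]
wrist_force: [0.7, -0.6, -0.4]
gripper_width: 0.0
tin 2.701307189542484
bowl 2.7293650793650794
jar 2.35012077294686
[ 0.61229319 -0.84745803  0.33128192] [-0.11874689 -0.13128416 -0.11683882 -0.03217718 -0.00928932  0.04141833]
```

View pics/pair3.png

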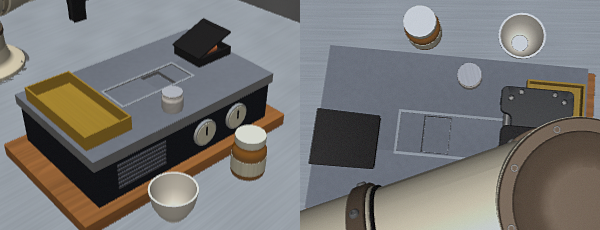

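The cover stays ajar at (203, 40), the plate is sunk in the recess, and the tin, bowl and jar haven't moved. I'll check the opening angle numerically before handing in.

Run:
```python
from h import *
m=camera_model('scene');R=np.array(m['orientation']);o=np.array(m['xyz'])
l=np.array([.0815,.9967,0]);ex=np.array([.9967,-.0815,0]);c=np.array([.5001,.0843,0])
for a in(0,.26,.36):
    P=[c-.02*ex+sx*.0395*ex+l*(.108+.09*np.cos(a)-.005*np.sin(a))+[0,0,.148+.09*np.sin(a)+.005*np.cos(a)] for sx in(-1,1)]
    d=(np.array(P)-o)@R*[1,-1,-1];u=d@m['mtx'].T;print(a,(u[:,:2]/u[:,2:]).round(1).tolist())
for f in('scene0','scene3'):
    g=cv2.cvtColor(cv2.imread(f'pics/{f}.png'),cv2.COLOR_BGR2GRAY)
    k=np.zeros_like(g);k[88:148,255:332]=g[88:148,255:332]<60
    C=max(cv2.findContours(k,0,1)[0],key=cv2.contourArea)[:,0]
    print(f,'top pt',C[C[:,1].argmin()],'right pt',C[C[:,0].argmax()],'up-right pt',C[(C[:,0]-C[:,1]).argmax()])
```

```text
0 [[294.2, 109.6], [321.0, 123.0]]
0.26 [[293.0, 100.0], [320.2, 113.2]]
0.36 [[292.0, 96.7], [319.3, 109.8]]
scene0 top pt [295 111] right pt [321 125] up-right pt [321 124]
scene3 top pt [292  99] right pt [320 131] up-right pt [320 112]
```

The lid's outer edge has risen about 12 px. The prediction is 12.9 px for 0.36 rad and 9.7 px for 0.26 rad, so it is open by roughly 0.33–0.36 rad. Handing in.

```bash
python3 -c "
from station import *
print(finish_job())"
```

```text
the job is handed in; nothing more can be done
None
```

The catch is down, the cover is standing ajar, and I handed the job in at about 7 s on the robot's clock; no verdict is reported.

- **Finding the plate:** its seam is about 22 mm from the recess centre, towards the cover. The top and wrist cameras agreed on that spot within about 2 mm.
- **Pushing it down:** I pressed with the jaws shut. The plate took about 3 N at first. It then stopped firmly at 11 N, with the TCP at z = 0.192 m, where I expected the stop to be. I then lifted clear.
- **Final checks:**
  - The cover's outer edge rose 12 px. That is about 0.33–0.36 rad, against the 0.26 rad needed.
  - The tin, bowl and jar show no movement between the first and last scene pictures.
  - The wrist force was back to noise, so the robot is touching nothing.
- **Less certain:** plate travel is inferred from that stop and the sunken plate in the pictures, not measured directly. The opening angle comes from only a few pixels, so the 0.26 rad margin is about 2 px.

No check failed or disagreed.

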